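# Stand the tall sample panel in the drying rack

### The job

Take the tall sample panel off the little table easel and stand it on edge, right way up, in the one empty slot of the wooden dowel rack, the slot with the cork strip on its floor. Lower it in gently rather than dropping it, until it rests on the cork, about centred in the slot's length; either face may point either way. Do not shift the small panels already in the rack or knock the jar or ink bottle about.

Things in the scene. Friction and masses are not known exactly. Their poses are not given: they have to be found in the camera images.
- tall_panel: The tall sample panel, loose, plywood, about 80 g: 10 mm thick (its x), 80 mm wide (its y), 130 mm high (its z). Origin at the centre of its bottom edge; z points up the panel to its top edge. The lower part of its -x face is primed white (dry), the top 36 mm is bare wood. It starts on the easel, leaning back 0.31 rad (18 degrees) from upright.
- easel: Small wooden table easel, fixed. Origin at the table under the front of the back board; its x points backwards, away from the side the panel faces. Foot board 120 x 100 mm. The panel's bottom edge stands on a ledge 35 mm above the table with a lip 5 mm high in front, and its back leans on a board that reaches 66 mm up along the panel, so the upper 64 mm of the panel is free on both faces.
- rack: Wooden drying rack, fixed. Base board 184 mm (its x) x 110 mm (its y) x 18 mm thick, origin at the centre of its underside, z up. Four slots side by side along x, centred at x = -63, -21, +21 and +63 mm, each running along y. A slot is the 16 mm gap between two rows of upright dowels, 10 mm thick with rounded tips, two dowels a row at y = -28 and +28 mm; the dowel tips are 68 mm above the table. Panels stand on the base board, 18 mm above the table.
- cork_strip: Thin cork strip, 14 x 70 x 3 mm, fixed on the rack's base board in the only empty slot. Origin at the centre of its underside (18 mm above the table); its top is 21 mm above the table. x across the slot (the panel's thickness direction), y along the slot, z up. Which of the four slots has it varies.
- small_panel_a: Small sample panel, loose, 10 x 80 x 70 mm (x thickness, y width, z height), standing upright in another slot of the rack; its top is 88 mm above the table. Origin at the centre of its bottom edge. To be left alone.
- small_panel_b: Small sample panel, loose, 10 x 80 x 66 mm (x thickness, y width, z height), standing upright in another slot of the rack; its top is 84 mm above the table. Origin at the centre of its bottom edge. To be left alone.
- small_panel_c: Small sample panel, loose, 10 x 80 x 72 mm (x thickness, y width, z height), standing upright in another slot of the rack; its top is 90 mm above the table. Origin at the centre of its bottom edge. To be left alone.
- varnish_jar: Round amber jar with a pale cap, 52 mm across, 73 mm high, standing between easel and rack. Origin at the centre of its underside. To be left alone.
- ink_bottle: Round black ink bottle, 42 mm across, 60 mm high, standing between easel and rack, nearer the robot. Origin at the centre of its underside. To be left alone.

How it is judged (in metres and radians):
At the end, for the whole second after the job is handed in: The tall panel rests on the cork strip between that slot's dowels, top edge up: the centre of its bottom edge within 8 mm across and 20 mm along the slot of the strip's centre and at most 7 mm above its underside, within 0.18 rad of upright and of the slot's direction, at rest (x of tall_panel in the frame of cork_strip between -0.008 and 0.008 m and y of tall_panel in the frame of cork_strip between -0.02 and 0.02 m and z of tall_panel in the frame of cork_strip below 0.007 m and angle between tall_panel's own z axis and vertical below 0.18 rad and angle between the x axis of tall_panel and the x axis of cork_strip, either way round below 0.18 rad and linear speed of tall_panel below 0.02 m/s); the robot touches nothing.
It fails at once if the tall panel is dropped into the slot (faster than 0.7 m/s within 60 mm above it) (horizontal distance between tall_panel and cork_strip below 0.03 m and z of tall_panel in the frame of cork_strip below 0.06 m and linear speed of tall_panel above 0.7 m/s).
It fails at once if a small panel is shifted by more than 20 mm (distance of any of small_panel_a, small_panel_b, small_panel_c from where it was at the start of the episode above 0.02 m).
It fails at once if the jar or ink bottle is shifted by more than 30 mm (distance of any of varnish_jar, ink_bottle from where it was at the start of the episode above 0.03 m).
It also fails if it takes over 42 s, if anything falls off the work surface, if the arm or the gripper's body presses on something with over 40 N, if the wrist force passes 120 N, or if a joint passes its speed limit or range.

### The arm

A 6-joint arm with a two-finger parallel gripper is mounted at the origin on the work surface; the furniture and walls round the work are solid. World frame = base frame: x ahead of the robot, y to its left, z up, the work surface at z = 0. Lengths are in m, angles in degrees, forces in N, time in s.
With the tool pointing down it reaches from about 0.375 to 0.9 m from the base axis. Payload 3.1 kg.
Tool frame: the origin (TCP) lies at the very end of the fingers, on their centre line; the grasp point (between the pads) lies 19 mm behind it; z points along the fingers, y is the line along which they close (so a half turn about z gives the same grasp; the last joint's range is limited). The gripper opens to 85 mm and grips with 20 to 120 N. Pads are 22 mm wide; open, the fingers measure 114 mm over their backs; the gripper's body (76 mm by 85 mm) begins 54 mm behind the grasp point. The pads swing forward as they close: fully open they stand 13 mm farther back than shut.
Start: joints at [65.747, 30.224, 82.088, -0, 67.689, -10.227], TCP at [0.151, 0.606, 0.231] pointing down, gripper open.
Joint ranges: [-176.69, 176.69], [-43.24, 126.21], [12.49, 139.97], [-82, 262], [0, 151.66], [-163.58, 163.58]. Speed limits (degrees/s): [159.86, 159.86, 180, 180, 180, 180].

### API

Orientations are given as a 3x3 rotation matrix whose columns are the frame's x, y, z axes.
In Python, from rig import ctrl gives the robot as it stands.
- The arm moves only by the tool arm_command, never from a script. Its argument "steps" is one flat list of numbers, 7 for each row, row after row: the turn, a rotation vector about the tool's x, y, z in rad, then the shift along the tool's x, y, z in cm, then the closure in counts, from 0 (fully open) to 255 (shut). A call has 1 to 12 rows; each row is the pose to reach, as a shift and turn from the pose commanded when the call began, along the tool's axes at that moment; what a row does not reach only later rows make up. A row lasts 1/8 s, in which the tool goes at most 62.5 mm and 10.7 degrees, less where a joint would pass 70% of its speed; a pose out of reach is approached as far as the arm can. A call with a gripper value outside its range is refused whole. The fingers move at their own pace and stop on an object; "newtons" is the grip in N (left out, the last holds). Time passes only in rows, so rows that repeat a pose let the fingers close. It gives the time, the measured TCP pose, the force, the opening and the grip force at its end, in the units of the state.
- ctrl.get_obs(): the state, without advancing time (a new reading comes with each control period).
- ctrl.read_camera(name): name is "side" or "top" or "wrist"; returns a dict with "pixels" (400x640x3 uint8, red, green, blue), "fx", "fy", "cx", "cy" (pixels), "origin" and "attitude" of the camera in the world. Camera axes: x right, y down, z forward; pixel columns grow to the right and rows downward; lengths in m; the calibration is good to about 2 mm. The wrist camera is an equidistant fisheye: a pixel r from the principal point sees the ray r / f radians off the axis. A picture is of the moment at which its call begins. There is no depth.
- ctrl.close_job(): hands the job in; it is judged then, once.
Trained networks look in a picture, given as the dict that the camera call returned (one of the last four; its "shot" number tells which), for a name from the list of things; names that differ only in an ending like _2 or _b are one class to them, and where a whole thing is asked for, a point or a joint stands for the part that bears it (a point fixed in the world has none). Each returns a list of dicts, best first, with "confidence" (0 to 1); they miss things now and then, are a little off and sometimes report something else, mostly with a low value. They report only what shows in the picture. A call takes as long as a camera call.
- ctrl.recognise(picture, name): "centre" ([column, row] as shares, 0 to 1, of the picture: columns of its width, rows of its height, amid what is visible of it).
- ctrl.outline_of(picture, name): "mask" (400x640 bool, what is visible of it) and "centre" ([column, row] as shares, 0 to 1, of the picture: columns of its width, rows of its height, amid what is visible of it).
The state is a dict: "t": time; "q": joint angles; "dq": joint speeds; "effort": joint torques, N m; "ee_pos": TCP position; "tcp_rot": TCP orientation; "force": force on the tool from outside, world axes, zero at the start; "moment": the same for the moment, N m; "width": finger opening in m; "gripper_force": force on a finger pad.
Only numpy, scipy, OpenCV 4.12 (cv2) and the standard library are available. Lean on these libraries where they do the work, as an engineer would, in place of code of your own. Each camera call takes 0.05 s, during which the arm holds its last target. There are 200 camera calls.

## Working session

There is one attempt and no reset: what is moved stays moved. The work goes in short steps, Python scripts to look and compute and a tool call to move; the robot and the scene stay as the last step left them, time stands still between calls to the robot, and variables do not carry over. Pictures are saved under pics/ and viewed, at most 10 in all, crops included, and the job is handed in when it is done.

Besides the shell and the picture viewer there is one more tool, called by a JSON object that holds its "op" and its "data", one argument or row to a line. arm_command: Moves the arm, as the interface text tells. Its arguments: {"type":"object","properties":{"steps":{"type":"array","items":{"type":"number"}},"newtons":{"type":"number"}},"required":["steps"]}

```bash
mkdir -p pics
cat > h.py <<'E'
import numpy as np, cv2
from rig import ctrl
def ray(p,u,v):
    R=np.array(p["attitude"]);return np.array(p["origin"]),R@np.array([(u-p["cx"])/p["fx"],(v-p["cy"])/p["fy"],1.])
def at_z(p,u,v,z):
    o,d=ray(p,u,v);return o+d*(z-o[2])/d[2]
def proj(p,X):
    c=np.array(p["attitude"]).T@(np.array(X)-p["origin"]);return p["cx"]+p["fx"]*c[0]/c[2],p["cy"]+p["fy"]*c[1]/c[2]
def save(p,n):cv2.imwrite("pics/"+n,cv2.cvtColor(p["pixels"],cv2.COLOR_RGB2BGR))
E
python3 - <<'E'
from h import *
for n in("top","side"):
    p=ctrl.read_camera(n);save(p,n+"0.png");print(n,p["origin"],np.round(p["attitude"],3).tolist(),p["fx"],p["cx"],p["cy"])
    for o in("tall_panel","easel","rack","cork_strip","small_panel_a","varnish_jar","ink_bottle"):
        for r in ctrl.outline_of(p,o):
            m=r["mask"].astype(np.uint8)
            if m.any():
                b=cv2.minAreaRect(cv2.findNonZero(m));print(o,round(r["confidence"],2),np.round(np.array(r["centre"])*[640,400],1),np.round(cv2.boxPoints(b)).tolist())
E
```

```text
top [0.3782553  0.01485516 1.26525065] [[-0.022, -0.996, 0.084], [-1.0, 0.02, -0.013], [0.012, -0.085, -0.996]] 477.9019743142878 307.22489003227537 201.39473664609775
tall_panel 0.56 [221.2 195.3] [[200.0, 185.0], [239.0, 183.0], [240.0, 208.0], [201.0, 210.0]]
easel 0.74 [234.  209.2] [[205.0, 176.0], [245.0, 174.0], [247.0, 220.0], [207.0, 222.0]]
rack 0.84 [387.8 200.8] [[349.0, 212.0], [360.0, 172.0], [428.0, 192.0], [416.0, 232.0]]
rack 0.73 [396.2 204.8] [[390.0, 216.0], [398.0, 192.0], [403.0, 193.0], [395.0, 218.0]]
cork_strip 0.47 [395.4 205. ] [[391.0, 217.0], [397.0, 193.0], [402.0, 194.0], [396.0, 218.0]]
small_panel_a 0.76 [368.  195.3] [[360.0, 209.0], [368.0, 177.0], [375.0, 179.0], [367.0, 210.0]]
small_panel_a 0.74 [415.7 210.2] [[405.0, 223.0], [415.0, 191.0], [424.0, 194.0], [414.0, 226.0]]
small_panel_a 0.64 [380.6 198.8] [[375.0, 213.0], [384.0, 182.0], [391.0, 184.0], [382.0, 215.0]]
varnish_jar 0.78 [305.  185.9] [[292.0, 180.0], [309.0, 175.0], [314.0, 194.0], [296.0, 198.0]]
ink_bottle 0.64 [307.8 218.2] [[298.0, 218.0], [310.0, 207.0], [321.0, 218.0], [309.
[... 526 characters left out ...]
, 269.0], [365.0, 375.0]]
cork_strip 0.84 [335.6 328.4] [[317.0, 327.0], [351.0, 327.0], [351.0, 334.0], [317.0, 334.0]]
small_panel_a 0.91 [335.8 303.4] [[314.0, 292.0], [361.0, 292.0], [361.0, 310.0], [314.0, 310.0]]
small_panel_a 0.9 [337.7 279.3] [[315.0, 286.0], [316.0, 269.0], [361.0, 271.0], [361.0, 288.0]]
small_panel_a 0.62 [333.4 349.9] [[309.0, 356.0], [310.0, 343.0], [358.0, 346.0], [358.0, 359.0]]
small_panel_a 0.23 [336.2 327.8] [[316.0, 334.0], [316.0, 324.0], [353.0, 326.0], [353.0, 336.0]]
ink_bottle 0.7 [300.2 139.9] [[261.0, 115.0], [315.0, 101.0], [326.0, 146.0], [272.0, 160.0]]
ink_bottle 0.68 [289.8 215.9] [[279.0, 208.0], [300.0, 208.0], [300.0, 234.0], [279.0, 234.0]]
```

View pics/top0.png

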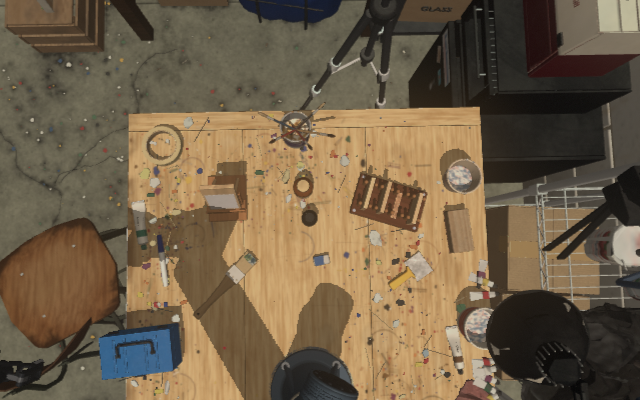

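View pics/side0.png

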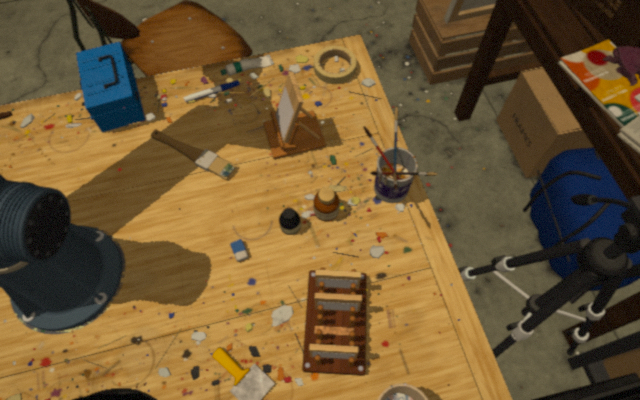

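Run:
```python
from h import *
t=ctrl.read_camera("top");s=ctrl.read_camera("side")
a=cv2.resize(t["pixels"][165:240,190:330],None,fx=5.6,fy=5.6,interpolation=cv2.INTER_CUBIC)[:300*2//1][:,:784]
b=cv2.resize(s["pixels"][60:165,250:340],None,fx=5.6,fy=5.6,interpolation=cv2.INTER_CUBIC)
cv2.imwrite("pics/ta.png",a[:,:,::-1]);cv2.imwrite("pics/sb.png",b[:,:,::-1])
o=ctrl.get_obs();print(o["q"],o["ee_pos"],np.round(o["tcp_rot"],3),o["width"])
print(proj(t,[0,0,0]),proj(t,o["ee_pos"]),proj(s,[0,0,0]))
print("rackcorners",[at_z(t,u,v,.018)[:2].round(4).tolist() for u,v in((349,212),(360,172),(428,192),(416,232))])
def tri(u1,v1,u2,v2):
    A=[];B=[]
    for p,u,v in((t,u1,v1),(s,u2,v2)):
        o,d=ray(p,u,v);d/=np.linalg.norm(d);P=np.eye(3)-np.outer(d,d);A.append(P);B.append(P@o)
    return np.linalg.lstsq(np.vstack(A),np.hstack(B),rcond=None)[0]
print("cork",at_z(t,396,205.3,.021),at_z(s,334.5,330,.021))
for (u,v),(a_,b_) in (((368,195.3),(337.7,279.3)),((380.6,198.8),(335.8,303.4)),((415.7,210.2),(333.4,349.9))):print("small",at_z(t,u,v,.088))
print("jar",at_z(t,304,186,.073),"ink",at_z(t,309.5,218,.06),at_z(s,289.8,212,.06))
```

```text
[ 6.57471065e+01  3.02210674e+01  8.20863974e+01 -1.08028295e-03
  6.76887775e+01 -1.02296569e+01] [0.15144551 0.6063662  0.23134381] [[-0.97   0.242  0.   ]
 [ 0.242  0.97   0.   ]
 [-0.     0.    -1.   ]] 0.08535580441204721
(np.float64(310.43688212793455), np.float64(389.4076118791057)) (np.float64(22.0815648945495), np.float64(356.4641680564815)) (np.float64(67.84577159371142), np.float64(275.2104999480356))
rackcorners [[0.4537, -0.1107], [0.5587, -0.1428], [0.502, -0.3203], [0.3977, -0.2843]]
cork [ 0.46847423 -0.2339811   0.021     ] [ 0.47054378 -0.23568358  0.021     ]
small [ 0.48989848 -0.15196252  0.088     ]
small [ 0.48055068 -0.18294572  0.088     ]
small [ 0.45045048 -0.26898665  0.088     ]
jar [0.51805216 0.00604681 0.073     ] ink [ 0.43803722 -0.0062228   0.06      ] [ 0.44390298 -0.00667221  0.06      ]
```

View pics/ta.png

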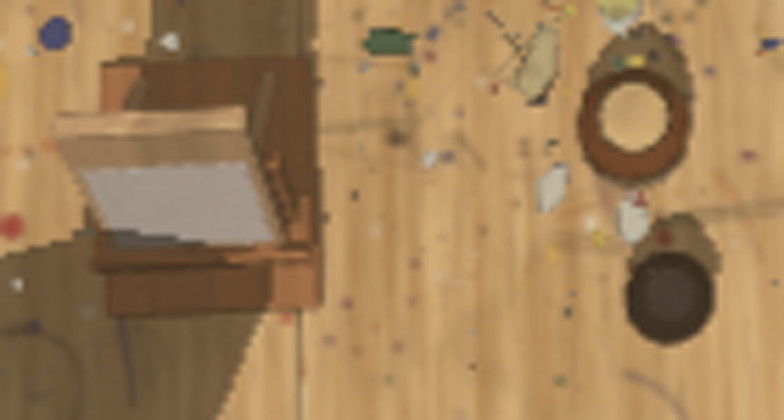

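View pics/sb.png

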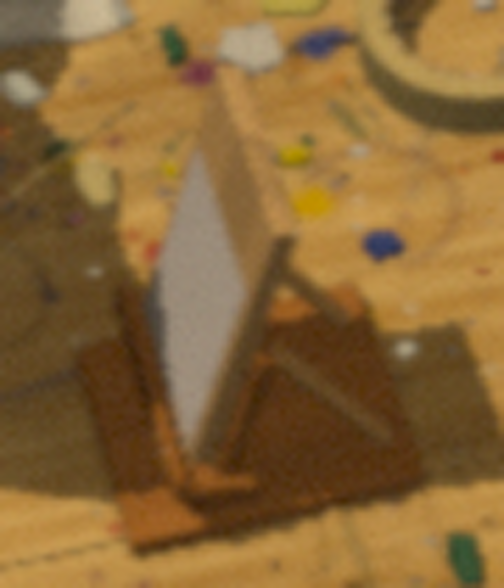

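```bash
cat >> h.py <<'E'
def tri(obs):
    A=[];B=[]
    for p,u,v in obs:
        o,d=ray(p,u,v);d/=np.linalg.norm(d);P=np.eye(3)-np.outer(d,d);A.append(P);B.append(P@o)
    X=np.linalg.lstsq(np.vstack(A),np.hstack(B),rcond=None)[0]
    return X,[tuple(np.round(np.subtract(proj(p,X),(u,v)),1)) for p,u,v in obs]
E
python3 - <<'E'
from h import *
t=ctrl.read_camera("top");s=ctrl.read_camera("side")
T=lambda x,y:(t,190+x/5.6,165+y/5.6)
S=lambda x,y:(s,250+x/5.6,60+y/5.6)
for n,a,b in (("FL",(57,134),(207,112)),("FR",(250,130),(272,238)),("BL",(58,115),(226,70)),("BR",(245,108),(294,236)),("botFR",(282,245),(190,465))):
    print(n,*tri([T(*a),S(*b)]))
for n,a,z in (("FL",(57,134),.159),("FR",(250,130),.159),("BL",(58,115),.156),("BR",(245,108),.156),("botR",(282,245),.035)):print(n,at_z(*T(*a),z).round(4))
# wood/white boundary 94mm up: z=.035+.094*cos=.1245
for a in((82,170),(247,163)):print("bound",at_z(*T(*a),.1245).round(4))
E
```

```text
FL [0.50563863 0.25362173 0.13173758] [(np.float64(0.0), np.float64(1.5)), (np.float64(1.6), np.float64(-0.4))]
FR [0.50677863 0.16785491 0.1597757 ] [(np.float64(0.0), np.float64(-0.4)), (np.float64(-0.4), np.float64(0.1))]
BL [0.51182854 0.24770858 0.15784511] [(np.float64(-0.0), np.float64(1.0)), (np.float64(1.1), np.float64(-0.3))]
BR [0.51578921 0.17052348 0.15509245] [(np.float64(0.0), np.float64(-0.0)), (np.float64(-0.0), np.float64(0.0))]
botFR [0.46850799 0.17131378 0.03188008] [(np.float64(-0.0), np.float64(-0.6)), (np.float64(-0.6), np.float64(0.2))]
FL [0.506  0.2479 0.159 ]
FR [0.506 0.168 0.159]
BL [0.5143 0.2481 0.156 ]
BR [0.5156 0.1704 0.156 ]
botR [0.4669 0.1709 0.035 ]
bound [0.4943 0.2445 0.1245]
bound [0.4959 0.1742 0.1245]
```

```bash
cat >> h.py <<'E'
from scipy.spatial.transform import Rotation as Ro
def rel(pos,R):
    o=ctrl.get_obs();R0=np.array(o["tcp_rot"]);
    print("rot",Ro.from_matrix(R0.T@R).as_rotvec().round(3),"shift cm",(R0.T@(np.array(pos)-o["ee_pos"])*100).round(2))
def RT(y,z):
    y=np.array(y,float);z=np.array(z,float);y/=np.linalg.norm(y);z/=np.linalg.norm(z);return np.column_stack([np.cross(y,z),y,z])
E
python3 -c "
from h import *
rel([.5285,.209,.215],RT([.952,0,-.305],[-.305,0,-.952]))"
```

```text
rot [0.263 0.205 1.315] shift cm [-46.21 -29.41   1.63]
```

{"op": "arm_command", "data": {
  "steps": [0.263,0.205,1.315,-46.2,-29.4,1.6,0,0.263,0.205,1.315,-46.2,-29.4,1.6,0,0.263,0.205,1.315,-46.2,-29.4,1.6,0,0.263,0.205,1.315,-46.2,-29.4,1.6,0,0.263,0.205,1.315,-46.2,-29.4,1.6,0,0.263,0.205,1.315,-46.2,-29.4,1.6,0,0.263,0.205,1.315,-46.2,-29.4,1.6,0,0.263,0.205,1.315,-46.2,-29.4,1.6,0,0.263,0.205,1.315,-46.2,-29.4,1.6,0,0.263,0.205,1.315,-46.2,-29.4,1.6,0,0.263,0.205,1.315,-46.2,-29.4,1.6,0,0.263,0.205,1.315,-46.2,-29.4,1.6,0],
  "newtons": 40
}}

```text
t: 2.5
ee_pos: [0.5273, 0.2102, 0.2154]
tcp_rot: [[-0.002, 0.952, -0.305], [1.0, 0.001, -0.001], [-0.0, -0.305, -0.952]]
force: [-0.7, 0.0, -0.2]
width: 0.0855
gripper_force: 0.0
```

Run:
```python
from h import *
w=ctrl.read_camera("wrist");save(w,"w1.png")
rel([.498,.209,.1195],RT([.952,0,-.305],[-.305,0,-.952]))
# fisheye projection of expected panel top corners
for X in([.506,.248,.159],[.506,.169,.159],[.5155,.248,.156],[.5155,.169,.156],[.4955,.249,.1245],[.4955,.169,.1245]):
    c=np.array(w["attitude"]).T@(np.array(X)-w["origin"]);th=np.arctan2(np.hypot(c[0],c[1]),c[2]);k=w["fx"]*th/np.hypot(c[0],c[1]);print(w["cx"]+k*c[0],w["cy"]+k*c[1])
```

```text
rot [-0.     0.001  0.002] shift cm [-0.12  0.13 10.04]
310.3651754750568 163.9193222493691
310.8108456349584 270.7979362822311
325.4749595881232 163.95699101113567
324.2971750171264 270.8284971149163
311.8454474132998 155.38000968919505
312.0614901379046 250.3396936476575
```

View pics/w1.png

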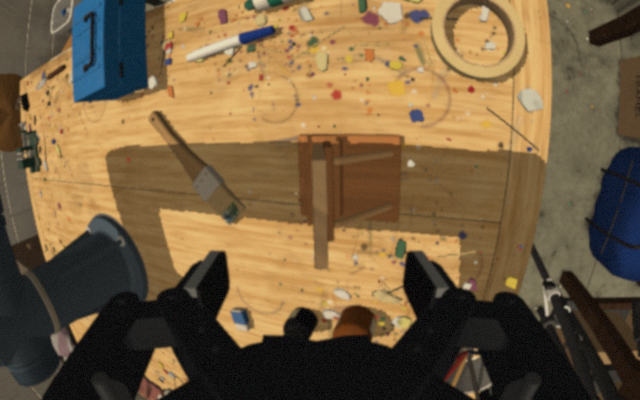

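{"op": "arm_command", "data": {
  "steps": [0,0,0,0,0.1,2.5,0,0,0,0,-0.1,0.1,5,0,0,0,0,-0.1,0.1,7.5,0,0,0,0,-0.1,0.1,9,0,0,0,0,-0.1,0.1,10,0,0,0,0,-0.1,0.1,10,0,0,0,0,-0.1,0.1,10,255,0,0,0,-0.1,0.1,10,255,0,0,0,-0.1,0.1,10,255,0,0,0,-0.1,0.1,10,255,0,0,0,-0.1,0.1,10,255,0,0,0,-0.1,0.1,10,255]
}}

```text
t: 4.05
ee_pos: [0.4986, 0.2082, 0.1202]
tcp_rot: [[0.0, 0.952, -0.305], [1.0, -0.0, -0.0], [-0.0, -0.305, -0.952]]
force: [-0.4, 0.0, 3.4]
width: 0.0096
gripper_force: 39.3
```

{"op": "arm_command", "data": {
  "steps": [0,0,0,0,0,-1,255,0,0,0,0,0,-3,255,0,0,0,0,0,-6,255,0,0,0,0,0,-9,255,0,0,0,0,0,-12,255,0,0,0,0,0,-12,255]
}}

```text
t: 4.8
ee_pos: [0.5379, 0.2083, 0.2362]
tcp_rot: [[0.001, 0.955, -0.298], [1.0, -0.0, 0.001], [0.001, -0.298, -0.955]]
force: [-0.1, -0.9, -1.8]
width: 0.0093
gripper_force: 39.0
```

Run:
```python
from h import *
c=np.array([.4716,-.2345]);u=np.array([.305,.952,0])
rel([*c,.24],RT(u,[0,0,-1]))
rel([.5,.2,.24],RT([1,0,0],[0,0,-1]))
```

```text
rot [-0.261 -0.191 -1.251] shift cm [-44.28  -6.42   1.58]
rot [-0.303 -0.001 -0.   ] shift cm [-0.83 -3.73  0.77]
```

{"op": "arm_command", "data": {
  "steps": [-0.026,-0.019,-0.125,-4.4,-0.6,0.2,255,-0.052,-0.038,-0.25,-8.9,-1.3,0.3,255,-0.078,-0.057,-0.375,-13.3,-1.9,0.5,255,-0.104,-0.076,-0.5,-17.7,-2.6,0.6,255,-0.13,-0.095,-0.625,-22.1,-3.2,0.8,255,-0.157,-0.115,-0.75,-26.6,-3.9,0.9,255,-0.183,-0.134,-0.876,-31,-4.5,1.1,255,-0.209,-0.153,-1,-35.4,-5.1,1.3,255,-0.235,-0.172,-1.126,-39.9,-5.8,1.4,255,-0.261,-0.191,-1.251,-44.3,-6.4,1.6,255,-0.261,-0.191,-1.251,-44.3,-6.4,1.6,255,-0.261,-0.191,-1.251,-44.3,-6.4,1.6,255]
}}

```text
t: 6.3
ee_pos: [0.4685, -0.2339, 0.2373]
tcp_rot: [[-0.952, 0.306, -0.009], [0.306, 0.952, 0.002], [0.01, -0.001, -1.0]]
force: [-0.3, -0.0, -0.6]
width: 0.0093
gripper_force: 39.1
```

{"op": "arm_command", "data": {
  "steps": [0,0,0,0,0,0,255,0,0,0,0,0,0,255]
}}

```text
t: 6.55
ee_pos: [0.4697, -0.2335, 0.2383]
tcp_rot: [[-0.953, 0.303, -0.008], [0.303, 0.953, -0.0], [0.007, -0.003, -1.0]]
force: [-0.1, 0.9, -1.4]
width: 0.0094
gripper_force: 39.1
```

Run:
```python
from h import *
s=ctrl.read_camera("side");t=ctrl.read_camera("top");w=ctrl.read_camera("wrist")
f=lambda p,r,c,k:cv2.resize(p["pixels"][r[0]:r[1],c[0]:c[1]],None,fx=k,fy=k,interpolation=cv2.INTER_CUBIC)
a=f(s,(190,385),(270,400),3.0);b=f(t,(160,240),(335,435),3.0)
im=np.zeros((590,790,3),np.uint8);im[:a.shape[0],:a.shape[1]]=a;im[:b.shape[0],400:400+b.shape[1]]=b
g=cv2.resize(w["pixels"],(390,244));im[300:544,400:790]=g
cv2.imwrite("pics/c1.png",im[:,:,::-1])
rel([.4716,-.2345,.24],RT([.305,.952,0],[0,0,-1]))
```

```text
rot [-0.003 -0.007  0.001] shift cm [-0.19  0.02 -0.15]
```

View pics/c1.png

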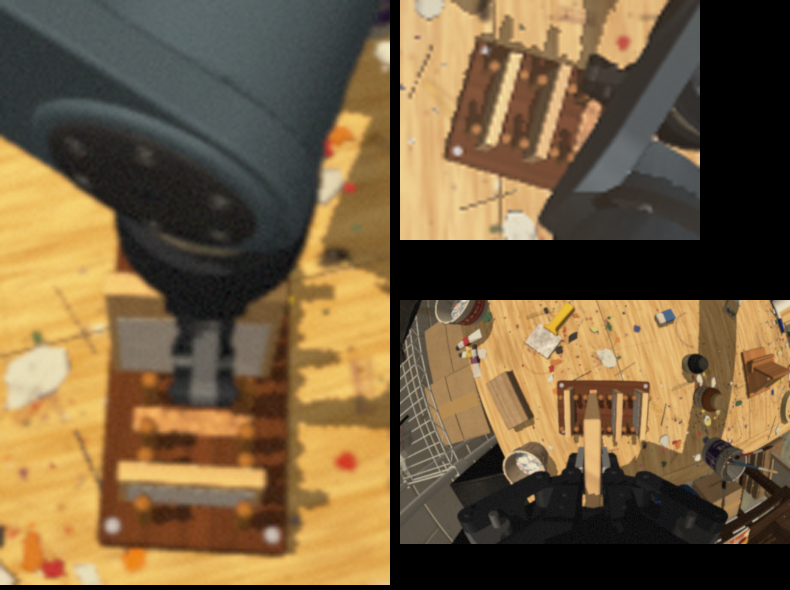

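{"op": "arm_command", "data": {
  "steps": [-0.003,-0.007,0,-0.2,0,1.5,255,-0.003,-0.007,0,-0.2,0,3.5,255,-0.003,-0.007,0,-0.2,0,5,255,-0.003,-0.007,0,-0.2,0,5,255,-0.003,-0.007,0,-0.2,0,5,255]
}}

```text
t: 7.32
ee_pos: [0.4715, -0.2357, 0.1889]
tcp_rot: [[-0.952, 0.305, 0.001], [0.305, 0.952, -0.001], [-0.001, -0.0, -1.0]]
force: [-0.3, -0.1, -0.7]
width: 0.0095
gripper_force: 39.1
```

```bash
cat >> h.py <<'E'
def fish(w,X):
    c=np.array(w["attitude"]).T@(np.array(X)-w["origin"]);th=np.arctan2(np.hypot(c[0],c[1]),c[2]);k=w["fx"]*th/np.hypot(c[0],c[1]);return w["cx"]+k*c[0],w["cy"]+k*c[1]
u=np.array([.305,.952,0]);v=np.array([-.952,.305,0])
C=np.array([.478,-.2145,0])
def rackpt(x,y,z):return C+u*x+v*y+[0,0,z]
def overlay(p,name,r,c,k,pr):
    im=cv2.resize(p["pixels"][r[0]:r[1],c[0]:c[1]],None,fx=k,fy=k,interpolation=cv2.INTER_CUBIC)[:,:,::-1].copy()
    def dot(X,col):
        a,b=pr(p,X);cv2.circle(im,(int((a-c[0]+.5)*k),int((b-r[0]+.5)*k)),3,col,1)
    for s in(-63,-21,21,63):
        for d in(-13,13):
            for y in(-28,28):dot(rackpt((s+d)/1e3,y/1e3,.068),(0,0,255))
    for x in(-92,92):
        for y in(-55,55):dot(rackpt(x/1e3,y/1e3,.018),(255,0,0))
    o=ctrl.get_obs();R=np.array(o["tcp_rot"]);P=np.array(o["ee_pos"])
    for th in(-.005,.005):
        for wd in(-.04,.04):
            for h in(-.04,.09):dot(P+R@[wd,th,h],(0,255,0))
    cv2.imwrite("pics/"+name,im)
E
python3 - <<'E'
from h import *
o=ctrl.get_obs();print(o["ee_pos"],np.round(o["tcp_rot"],3).tolist())
w=ctrl.read_camera("wrist");overlay(w,"w2.png",(110,360),(210,470),3,fish)
s=ctrl.read_camera("side");overlay(s,"s2.png",(250,390),(280,390),4,proj)
a=cv2.imread("pics/w2.png");print(a.shape)
E
```

```text
[ 0.47148664 -0.2357307   0.18886859] [[-0.952, 0.305, 0.001], [0.305, 0.952, -0.001], [-0.001, -0.0, -1.0]]
(750, 780, 3)
```

Run:
```python
import cv2
a=cv2.imread("pics/w2.png");cv2.imwrite("pics/w2c.png",a[:600])
```

```text
(no output)
```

View pics/w2c.png

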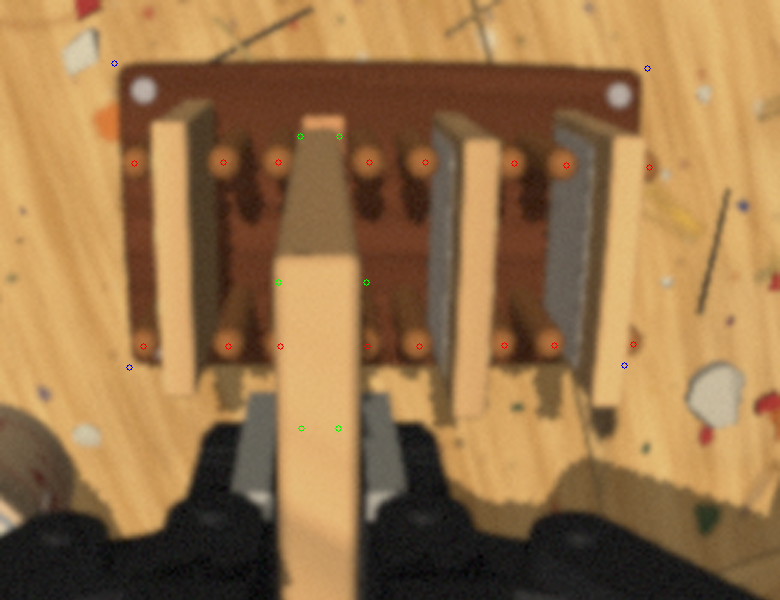

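View pics/s2.png

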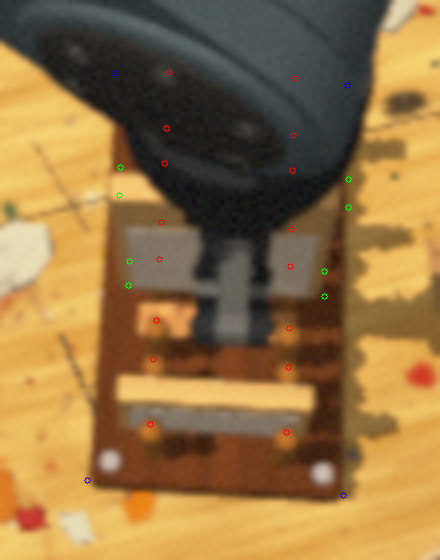

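{"op": "arm_command", "data": {
  "steps": [0,0,0,0,0,1,255,0,0,0,0,0,2,255,0,0,0,0,0,3,255,0,0,0,0,0,4,255,0,0,0,0,0,5,255,0,0,0,0,0,5.7,255,0,0,0,0,0,6.4,255,0,0,0,0,0,7,255,0,0,0,0,0,7,255,0,0,0,0,0,7,255]
}}

```text
t: 8.68
ee_pos: [0.4713, -0.2356, 0.1186]
tcp_rot: [[-0.952, 0.305, 0.001], [0.305, 0.952, -0.0], [-0.001, -0.0, -1.0]]
force: [0.5, 0.4, -0.0]
width: 0.0095
gripper_force: 39.1
```

{"op": "arm_command", "data": {
  "steps": [0,0,0,0,0,0.2,255,0,0,0,0,0,0.4,255,0,0,0,0,0,0.5,255,0,0,0,0,0,0.5,255]
}}

```text
t: 9.18
ee_pos: [0.471, -0.2354, 0.1134]
tcp_rot: [[-0.952, 0.305, 0.0], [0.305, 0.952, 0.0], [-0.0, 0.0, -1.0]]
force: [1.4, 0.1, -0.6]
width: 0.0093
gripper_force: 39.1
```

{"op": "arm_command", "data": {
  "steps": [0,0,0,0,0,0.1,255,0,0,0,0,0,0.2,255,0,0,0,0,0,0.2,255]
}}

```text
t: 9.55
ee_pos: [0.471, -0.2354, 0.1114]
tcp_rot: [[-0.952, 0.305, 0.0], [0.305, 0.952, 0.0], [-0.0, 0.0, -1.0]]
force: [-0.1, -0.6, -0.3]
width: 0.0094
gripper_force: 39.1
```

{"op": "arm_command", "data": {
  "steps": [0,0,0,0,0,0.1,255,0,0,0,0,0,0.2,255,0,0,0,0,0,0.2,255]
}}

```text
t: 9.93
ee_pos: [0.471, -0.2354, 0.1093]
tcp_rot: [[-0.952, 0.305, 0.0], [0.305, 0.952, 0.0], [-0.0, 0.0, -1.0]]
force: [1.0, 0.4, -1.6]
width: 0.0093
gripper_force: 39.1
```

{"op": "arm_command", "data": {
  "steps": [0,0,0,0,0,0.1,255,0,0,0,0,0,0.2,255,0,0,0,0,0,0.2,255]
}}

```text
t: 10.3
ee_pos: [0.4715, -0.2358, 0.1087]
tcp_rot: [[-0.952, 0.305, 0.001], [0.305, 0.952, -0.001], [-0.002, -0.0, -1.0]]
force: [0.1, 0.4, 7.5]
width: 0.0093
gripper_force: 40.4
```

{"op": "arm_command", "data": {
  "steps": [0,0,0,0,0,-0.1,225,0,0,0,0,0,-0.1,210,0,0,0,0,0,-0.1,170,0,0,0,0,0,-0.1,110,0,0,0,0,0,-0.1,110,0,0,0,0,0,-1,110,0,0,0,0,0,-3,110,0,0,0,0,0,-6,110,0,0,0,0,0,-10,110,0,0,0,0,0,-14,110,0,0,0,0,0,-14,110,0,0,0,0,0,-14,110]
}}

```text
t: 11.8
ee_pos: [0.4706, -0.2351, 0.2474]
tcp_rot: [[-0.952, 0.305, 0.0], [0.305, 0.952, 0.0], [0.0, 0.0, -1.0]]
force: [-0.4, 1.4, -0.5]
width: 0.0488
gripper_force: 0.0
```

Run:
```python
from h import *
w=ctrl.read_camera("wrist");overlay(w,"w3.png",(130,330),(200,460),3,fish)
```

```text
(no output)
```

View pics/w3.png

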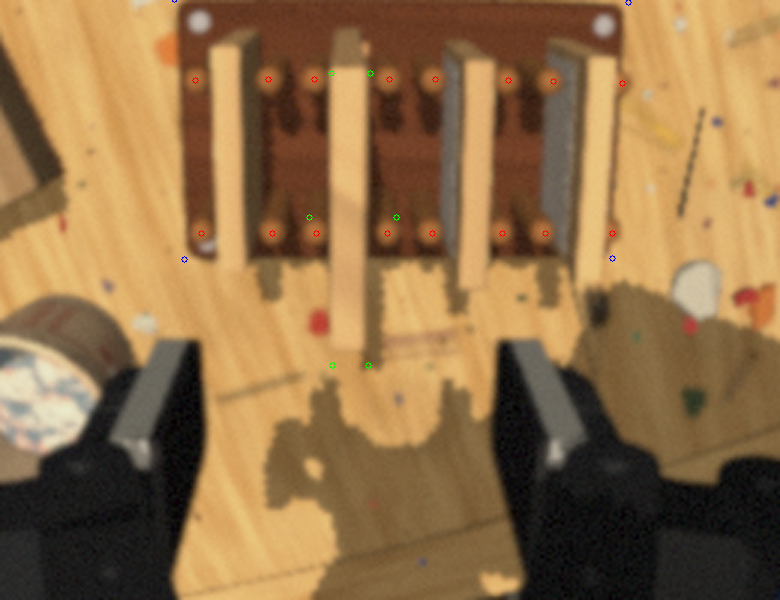

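The last wrist view shows the panel upright between the dowels of the cork slot. Its top edge runs down about column 347, and the slot's middle is near column 351. The small panels are in place and the gripper is clear, so I'm handing in.

```bash
python3 -c "
from rig import ctrl
print(ctrl.close_job())"
```

```text
the job is handed in; nothing more can be done
None
```

I lowered the tall panel until it rested on the cork, and the last picture shows it upright and centred in its slot with the gripper clear; the job was handed in at about 12 s, but no verdict was returned.

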